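# Shake the last rollers out of an upturned canister

## Task

The blue canister stands upside down in the white tray with steel rollers still caught inside it. Lift it and shake or rock it over the tray until its weight stops dropping, so that every roller has fallen into the tray, then stand the empty canister, still mouth down, on the middle of the orange draining pad and let go. Leave the green canister alone.

Things in the scene. Friction and masses are not known exactly. Their poses are not given: they have to be found in the camera images.
- can_mid (a point): Centre (half-way up) of the blue plastic canister: a straight-sided box 46 (its x) x 106 (its y) x 64 mm high, standing mouth down in the tray, its closed flat base uppermost; its z points up. Grasp it from above across the 46 mm width. Empty it weighs 130 to 240 g
- can_slot (a point): Centre of its mouth (underside), same axes. Inside, lips run in from both short ends and leave a slot 28 (y) x 40 mm (x). Each lip slopes down 12 degrees to its end wall: held level, rollers stay at the ends; one rolls to the slot and drops only when its end is raised clearly more (30 degrees is good) by turning the canister about its x axis, one way then the other, or by brisk shakes along y
- roller0: a steel roller, 16 mm diameter x 38 mm, 60 g; origin at its centre, axis x
- roller1: a steel roller like roller0
- roller2: a steel roller like roller0
- tray: white moulded tray 255 (x) x 345 (y) mm, rim 46 mm high, fixed; origin at the middle of its underside, floor 3 to 5 mm above that; flat floor inside about 195 x 275 mm
- green_can_mid (a point): centre of a green canister of the same shape and size, standing mouth down on the worktop: not to be touched
- pad: orange plastic draining pad with red ribs, 100 (x) x 130 (y) x 6 mm, fixed flat on the worktop and empty; origin at the middle of its underside, top 6 mm above that

How it is judged (in metres and radians):
On the way:
1. with the canister held clear above the tray floor, all three rollers lie in the tray (x of roller0 in the frame of tray between -0.125 and 0.125 m and y of roller0 in the frame of tray between -0.17 and 0.17 m and z of each of roller0, roller1, roller2 in the frame of tray below 0.05 m and x of roller1 in the frame of tray between -0.125 and 0.125 m and y of roller1 in the frame of tray between -0.17 and 0.17 m and x of roller2 in the frame of tray between -0.125 and 0.125 m and y of roller2 in the frame of tray between -0.17 and 0.17 m and z of can_mid in the frame of tray above 0.09 m), for 0.1 s.
At the end, for the whole second after the job is handed in: The blue canister stands mouth down on the orange pad, upright within 10 degrees, its centre within 35 mm of the pad's middle, released; all three rollers lie in the tray (x of roller0 in the frame of tray between -0.125 and 0.125 m and y of roller0 in the frame of tray between -0.17 and 0.17 m and z of each of roller0, roller1, roller2 in the frame of tray below 0.05 m and x of roller1 in the frame of tray between -0.125 and 0.125 m and y of roller1 in the frame of tray between -0.17 and 0.17 m and x of roller2 in the frame of tray between -0.125 and 0.125 m and y of roller2 in the frame of tray between -0.17 and 0.17 m and horizontal distance between can_mid and pad below 0.035 m and angle between can_mid's own z axis and vertical below 0.17 rad and z of can_mid in the frame of pad between 0.032 and 0.044 m); the robot touches nothing.
It fails at once if the green canister is moved more than 25 mm (distance of green_can_mid from where it was at the start of the episode above 0.025 m).
It also fails if it takes over 58 s, if anything falls off the work surface, if the arm or the gripper's body presses on something with over 40 N, if the wrist force passes 120 N, or if a joint passes its speed limit or range.

## Robot

A 6-joint arm with a two-finger parallel gripper is mounted at the origin on a cart in front of the work surface, level with it; the furniture and walls round the work are solid. World frame = base frame: x ahead of the robot, y to its left, z up, the work surface at z = 0. Lengths are in m, angles in degrees, forces in N, time in s.
With the tool pointing down it reaches from about 0.375 to 0.9 m from the base axis. Payload 3.1 kg.
Tool frame: the origin (TCP) lies at the very end of the fingers, on their centre line; the grasp point (between the pads) lies 19 mm behind it (bot.hold_point_z is the z of the grasp point in the tool frame, in m); z points along the fingers, y is the line along which they close (so a half turn about z gives the same grasp; the last joint's range is limited). The gripper opens to 87 mm and grips with 3 to 60 N. Pads are 19 mm wide; open, the fingers measure 117 mm over their backs; the gripper's body (75 mm by 190 mm) begins 51 mm behind the grasp point.
Start: joints at [-82.133, 30.224, 82.088, -0, 67.689, -10.227], TCP at [0.194, -0.594, 0.223] pointing down, gripper open.
Joint ranges: [-176.69, 176.69], [-43.24, 126.21], [12.49, 139.97], [-82, 262], [0, 151.66], [-163.58, 163.58]. Speed limits (degrees/s): [159.86, 159.86, 180, 180, 180, 180].

## Interface

Orientations are given as a 3x3 rotation matrix whose columns are the frame's x, y, z axes.
In Python, from rig import bot, capture, camera_model gives the robot as it stands.
- The arm moves only by the tool apply_moves, never from a script. Its argument "plan" is text: rows parted by semicolons, each of 6 numbers parted by spaces: the shift along the tool's x, y, z in units of 0.05 m (1.0 is 0.05 m), then the turn, a rotation vector about the tool's x, y, z in units of 360 degrees (1.0 is 360 degrees). In form: dx dy dz ax ay az; .... A call has 1 to 10 rows; each row shifts and turns the commanded pose from where the row before left it, along the tool's axes as they then stand; what a row does not reach is not made up. A row lasts 1/12 s, in which the tool goes at most 41.7 mm and 7.16 degrees, less where a joint would pass 70% of its speed; a pose out of reach is approached as far as the arm can. A call with a number of a shift or a turn outside -1 to 1 is refused whole. A call with a gripper value outside its range is refused whole. "gripper" is the gripper command: -1 is shut, 1 is fully open, values between are in proportion, set as the call begins (left out, the last holds). The fingers move at their own pace and stop on an object; the grip force is fixed at half the most. Time passes only in rows, so rows that do not move let the fingers close. It gives the time, the measured TCP pose, the force, the opening and the grip force at its end, in the units of the state.
- bot.read_state(): the state, without advancing time (a new reading comes with each control period).
- capture(name): name is "scene" or "top" or "wrist"; returns the picture (420x560x3 uint8, red, green, blue); there is no depth.
- camera_model(name): a dict with "vertical_fov" (degrees; the focal length in pixels is half the picture's height over the tangent of half this angle, whatever the lens; pixels are square), "cx", "cy" (the principal point, pixels), "position" and "rotation" of the camera in the world; the wrist camera has in their place "hand_eye" (4x4, takes a point from camera to tool coordinates, whose origin is the TCP and whose axes are the flange's). Camera axes: x right, y down, z forward; pixel columns grow to the right and rows downward; lengths in m; the calibration is good to about 2 mm. A picture is of the moment at which its call begins: read the wrist's pose just before it. camera_model takes no time and is no camera call.
- bot.hand_in(): hands the job in; it is judged then, once.
The state is a dict: "time_s": time; "joint_positions": joint angles; "qvel": joint speeds; "tau": joint torques, N m; "position": TCP position; "tcp_rot": TCP orientation; "force": force on the tool from outside, world axes, zero at the start; "moment": the same for the moment, N m; "opening": opening from 0.0 (shut) to 1.0 (fully open); "grasp_force": force on a finger pad.
Only numpy, scipy, OpenCV 4.12 (cv2) and the standard library are available. Lean on these libraries where they do the work, as an engineer would, in place of code of your own. Each camera call takes 0.05 s, during which the arm holds its last target. There are 200 camera calls.

## Working session

There is one attempt and no reset: what is moved stays moved. The work goes in short steps, Python scripts to look and compute and a tool call to move; the robot and the scene stay as the last step left them, time stands still between calls to the robot, and variables do not carry over. Pictures are saved under pics/ and viewed, at most 10 in all, crops included, and the job is handed in when it is done.

Besides the shell and the picture viewer there is one more tool, called after "Request:" as a command line: name --argument value ..., lists and objects as JSON in quotes. apply_moves: Moves the arm, as the interface text tells. Its arguments: {"type":"object","properties":{"plan":{"type":"string"},"gripper":{"type":"number"}},"required":["plan"]}

```bash
mkdir -p pics
cat > h.py <<'E'
import numpy as np, cv2
from rig import bot, capture, camera_model
def ray(name,px):
    m=camera_model(name); f=210/np.tan(np.radians(m["vertical_fov"])/2)
    d=np.array([(px[0]-m["cx"])/f,(px[1]-m["cy"])/f,1.])
    return np.array(m["position"]),np.array(m["rotation"])@d
def onz(name,px,z):
    p,d=ray(name,px); return p+d*(z-p[2])/d[2]
def save(n,im): cv2.imwrite("pics/"+n+".png",im[:,:,::-1])
E
python3 - <<'E'
from h import *
for n in ("scene","top"):
    save(n+"0",capture(n)); print(camera_model(n))
s=bot.read_state(); print(s["position"],s["tcp_rot"],s["time_s"],s["opening"])
E
```

```text
{'vertical_fov': 55.596412327795996, 'cx': 282.11431839964285, 'cy': 216.19592407612055, 'position': array([0.04826668, 0.43037328, 0.45151485]), 'rotation': array([[-0.76243611, -0.29599928,  0.5753917 ],
       [-0.64679041,  0.32279652, -0.69098811],
       [ 0.01879755, -0.89899212, -0.43756122]])}
{'vertical_fov': 49.81986714241328, 'cx': 277.52876569083116, 'cy': 208.35933248186902, 'position': array([ 0.33249101, -0.16049022,  0.98811158]), 'rotation': array([[-0.02510295, -0.98074905,  0.19365209],
       [-0.99967727,  0.02538265, -0.00103712],
       [-0.00389824, -0.19361563, -0.98106972]])}
[ 0.19404688 -0.59342677  0.22167872] [[ 9.50547573e-01  3.10578865e-01 -2.82136716e-04]
 [ 3.10578817e-01 -9.50545675e-01  1.92796756e-03]
 [ 3.30602142e-04 -1.92025057e-03 -9.99998102e-01]] 0.1 0.9957391629212166
```

View pics/top0.png

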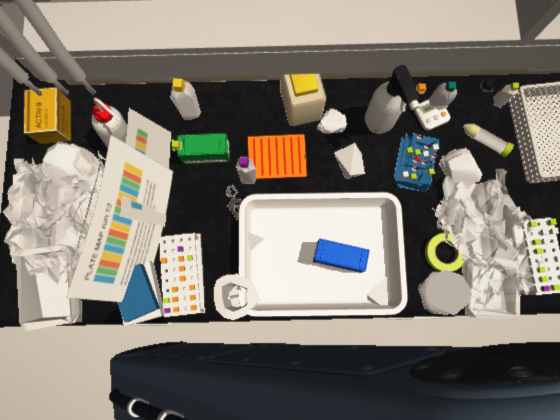

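View pics/scene0.png

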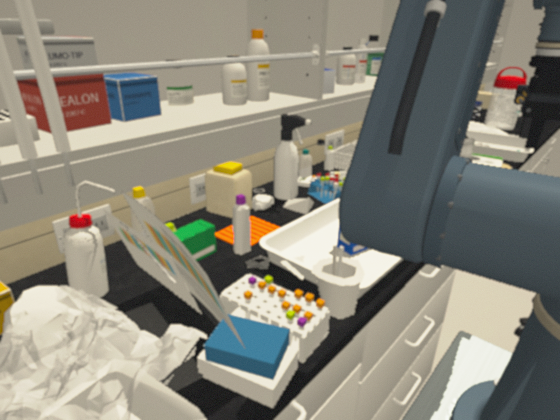

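The top view has +x up and +y left. It shows the blue canister at (341,255) in the tray centred near (322,255), the pad at (277,156) and green at (203,148). A purple-capped bottle at (246,168) stands beside the pad.

```bash
cat >> h.py <<'E'
def blob(mask,box):
    x0,y0,x1,y1=box; m=np.zeros(mask.shape,np.uint8); m[y0:y1,x0:x1]=mask[y0:y1,x0:x1]
    c=max(cv2.findContours(m,0,2)[0],key=cv2.contourArea); return c
def rect(name,c,z):
    pts=np.array([onz(name,p,z)[:2] for p in c.reshape(-1,2)+0.0]).astype(np.float32)
    (cx,cy),(w,h),a=cv2.minAreaRect(pts*1000)
    if w>h: a+=90 
    # a: direction of short side 
    a=(a+90)%180-90
    return cx/1000,cy/1000,min(w,h),max(w,h),a
E
python3 - <<'E'
from h import *
im=capture("top"); save("top1",im); hsv=cv2.cvtColor(im,cv2.COLOR_RGB2HSV); H,S,V=cv2.split(hsv)
c=blob((H>105)&(H<130)&(S>120),(300,225,385,285)); print("blue@.068",rect("top",c,.068)); 
b=(H>105)&(H<130)&(S>120); sub=b.copy(); print(np.unique(V[225:285,300:385][b[225:285,300:385]]//20*20,return_counts=True))
ct=blob(b&(V>170),(300,225,385,285)); print("bright",rect("top",ct,.068),cv2.boundingRect(ct),cv2.boundingRect(c))
c=blob((H<20)&(S>150)&(V>120),(235,125,320,190)); print("pad",rect("top",c,.006),cv2.boundingRect(c))
c=blob((H>45)&(H<85)&(S>120),(180,125,240,170)); print("green@.064",rect("top",c,.064))
c=blob((S<50)&(V>170),(225,185,420,325)); print("tray@.046",rect("top",c,.046))
print("purple bottle base/cap",onz("top",(246,178),0),onz("top",(243,162),.1))
for p in [(232,292),(350,160),(332,120),(303,95)]: print(p,onz("top",p,.03))
cv2.imwrite("pics/crop.png",cv2.resize(im[110:310,220:420,::-1],None,fx=3,fy=3,interpolation=2))
E
```

```text
blue@.068 (0.41380517578125, -0.2884748229980469, 47.824615478515625, 105.5854263305664, -14.401985168457031)
(array([ 60,  80, 100, 120, 140, 160, 180, 200, 220], dtype=uint8), array([ 11,  43,  19,  10,  17,  20, 116, 331, 643]))
bright (0.4153492126464844, -0.28975146484375, 44.19853591918945, 103.88046264648438, -14.401985168457031) (315, 239, 54, 32) (314, 239, 55, 33)
pad (0.6477797241210937, -0.16255824279785155, 101.42901611328125, 129.8551788330078, 0.9911981821060181) (248, 134, 59, 45)
green@.064 (0.6519168701171875, -0.008217975616455079, 65.39976501464844, 104.55681610107422, 1.1426481008529663)
tray@.046 (0.42062139892578126, -0.23621197509765626, 259.0657958984375, 372.7309875488281, -0.40178680419921875)
purple bottle base/cap [ 0.59922083 -0.09212569  0.        ] [ 0.60616838 -0.09330518  0.1       ]
(232, 292) [ 0.34641913 -0.06217283  0.03      ]
(350, 160) [ 0.62612163 -0.32396252  0.03      ]
(332, 120) [ 0.7205908  -0.28883579  0.03      ]
(303, 95) [ 0.78249715 -0.22593147  0.03      ]
```

View pics/crop.png

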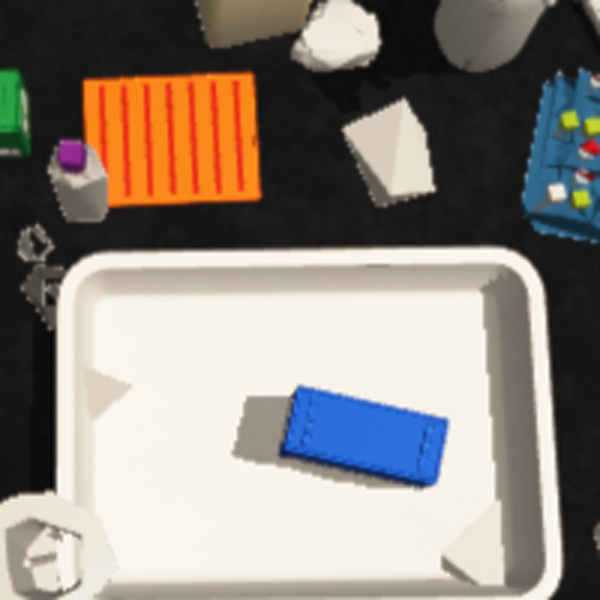

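Blue canister top is at (0.415, -0.289), short axis at -14.4°, and its size matches (about 46x105). The pad is at (0.648, -0.163), size 101x130. I'll move above the canister now.

Request:
apply_moves --plan ".608 -.442 0 0 0 0;.608 -.442 0 0 0 0;.608 -.442 0 0 0 0;.608 -.442 0 0 0 0;.608 -.442 0 0 0 0;.608 -.442 0 0 0 0;.608 -.442 0 0 0 0;.608 -.442 0 0 0 0;.608 -.442 0 0 0 0;.608 -.442 0 0 0 0" --gripper 1

```text
time_s: 0.98
position: [0.4151, -0.2878, 0.2225]
tcp_rot: [[0.951, 0.31, -0.0], [0.31, -0.951, 0.0], [-0.0, -0.0, -1.0]]
force: [0.4, -0.9, -0.5]
opening: 1.002
grasp_force: 0.0
```

Request:
apply_moves --plan "0 0 .2 0 0 -.01775;0 0 .2 0 0 -.01775;0 0 .2 0 0 -.01775;0 0 .2 0 0 -.01775;0 0 .2 0 0 -.01775;0 0 .2 0 0 -.01775;0 0 .2 0 0 -.01775;0 0 .2 0 0 -.01775;0 0 .2 0 0 -.01775;0 0 0 0 0 0"

```text
time_s: 1.82
position: [0.4134, -0.2885, 0.1308]
tcp_rot: [[0.247, 0.969, -0.003], [0.969, -0.247, 0.003], [0.002, -0.004, -1.0]]
force: [-0.4, 0.4, 0.2]
opening: 1.0
grasp_force: 0.0
```

Run:
```python
from h import *
s=bot.read_state(); print(s["position"],s["tcp_rot"],s["joint_positions"],s["force"])
im=capture("wrist"); save("w0",im); m=camera_model("wrist"); print(m)
H,S,V=cv2.split(cv2.cvtColor(im,cv2.COLOR_RGB2HSV))
c=max(cv2.findContours(((H>105)&(H<130)&(S>120)&(V>100)).astype(np.uint8),0,2)[0],key=cv2.contourArea)
T=np.eye(4);T[:3,:3]=s["tcp_rot"];T[:3,3]=s["position"]; W=T@np.array(m["hand_eye"])
f=210/np.tan(np.radians(m["vertical_fov"])/2)
P=[]
for u,v in c.reshape(-1,2):
    d=W[:3,:3]@[(u-m["cx"])/f,(v-m["cy"])/f,1]; P.append((W[:3,3]+d*(.068-W[2,3])/d[2])[:2]*1000)
print(cv2.minAreaRect(np.float32(P)),cv2.boundingRect(c))
```

```text
[ 0.41342195 -0.28850086  0.13082292] [[ 0.24679255  0.96906393 -0.00292264]
 [ 0.96906566 -0.24678365  0.00309521]
 [ 0.0022782  -0.00359611 -0.99999094]] [-4.76257314e+01  2.91184653e+01  1.04162095e+02 -5.72581771e-03
  4.69633135e+01 -3.33342192e+01] [-0.42311056  0.35374162  0.21219554]
{'vertical_fov': 71.25647607866415, 'cx': 278.8514638426901, 'cy': 207.52165061853245, 'hand_eye': array([[-1.77383774e-04, -9.67905212e-01, -2.51315475e-01,
         6.83470744e-02],
       [ 9.99999913e-01, -7.70350586e-05, -4.09131687e-04,
         6.74535249e-04],
       [ 3.76640590e-04, -2.51315526e-01,  9.67905142e-01,
        -1.61377630e-01],
       [ 0.00000000e+00,  0.00000000e+00,  0.00000000e+00,
         1.00000000e+00]])}
((418.9517517089844, -279.1189880371094), (83.17681884765625, 44.60702133178711), 75.604248046875) (253, 154, 60, 103)
```

View pics/w0.png

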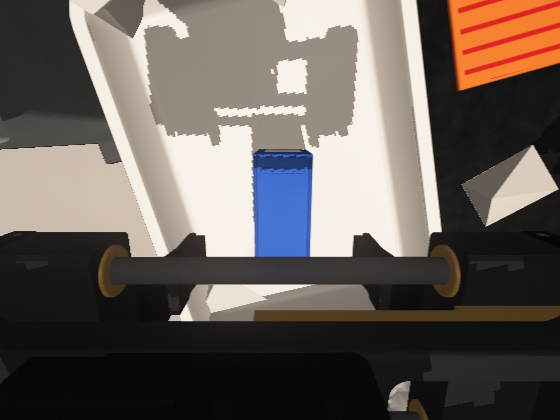

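The wrist view shows the canister at (283,200) centred between the fingers, at the same angle. I'll descend and grip.

Request:
apply_moves --plan "0 .04 .38 0 0 0;0 0 .38 0 0 0;0 0 .38 0 0 0;0 0 .38 0 0 0;0 0 .3 0 0 0;0 0 .12 0 0 0;0 0 0 0 0 0;0 0 0 0 0 0"

```text
time_s: 2.53
position: [0.4167, -0.2904, 0.036]
tcp_rot: [[0.25, 0.968, 0.0], [0.968, -0.25, -0.0], [-0.0, 0.0, -1.0]]
force: [-0.0, 0.4, -0.0]
opening: 0.999
grasp_force: 0.0
```

Request:
apply_moves --plan "0 0 0 0 0 0;0 0 0 0 0 0;0 0 0 0 0 0;0 0 0 0 0 0;0 0 0 0 0 0;0 0 0 0 0 0;0 0 0 0 0 0;0 0 0 0 0 0" --gripper -1

```text
time_s: 3.2
position: [0.4161, -0.2899, 0.0356]
tcp_rot: [[0.249, 0.969, -0.001], [0.969, -0.249, 0.0], [0.0, -0.001, -1.0]]
force: [-0.6, -0.1, 1.4]
opening: 0.528
grasp_force: 30.0
```

Request:
apply_moves --plan "0 0 -.2 0 0 0;0 0 -.4 0 0 0;.2 0 -.4 0 0 0;.2 0 -.4 0 0 0;.2 0 -.3 0 0 0;0 0 0 0 0 0;0 0 0 0 0 0;0 0 0 0 0 0"

```text
time_s: 3.87
position: [0.4235, -0.261, 0.12]
tcp_rot: [[0.248, 0.969, -0.001], [0.969, -0.248, 0.0], [0.0, -0.001, -1.0]]
force: [-0.4, 0.1, -3.7]
opening: 0.525
grasp_force: 30.0
```

Run:
```python
from h import *
s=bot.read_state(); print(s["position"],s["force"],s["moment"],s["joint_positions"],s["opening"])
```

```text
[ 0.42347635 -0.26103222  0.12004882] [-0.37082695  0.05623827 -3.68340598] [ 0.00398064 -0.11254505  0.02342427] [-4.45335986e+01  2.97447773e+01  1.05714556e+02 -2.09679967e-02
  4.45797636e+01 -3.01359791e+01] 0.524844809028838
```

Request:
apply_moves --plan "0 0 0 0 .018 0;0 0 0 0 .018 0;0 0 0 0 .018 0;0 0 0 0 .018 0;0 0 0 0 .018 0;0 0 0 0 0 0;0 0 0 0 0 0;0 0 0 0 0 0;0 0 0 0 0 0;0 0 0 0 0 0"

```text
time_s: 4.7
position: [0.424, -0.2597, 0.1211]
tcp_rot: [[0.208, 0.969, 0.132], [0.819, -0.247, 0.518], [0.535, -0.0, -0.845]]
force: [-0.4, -0.7, -3.7]
opening: 0.527
grasp_force: 30.0
```

Request:
apply_moves --plan "0 0 0 0 -.0195 0;0 0 0 0 -.0195 0;0 0 0 0 -.0195 0;0 0 0 0 -.0195 0;0 0 0 0 -.0195 0;0 0 0 0 -.0195 0;0 0 0 0 -.0195 0;0 0 0 0 -.0195 0;0 0 0 0 -.0195 0;0 0 0 0 -.0195 0"

```text
time_s: 5.53
position: [0.4204, -0.2595, 0.1204]
tcp_rot: [[0.212, 0.967, -0.139], [0.834, -0.254, -0.491], [-0.51, -0.012, -0.86]]
force: [-1.3, -0.4, -2.2]
opening: 0.529
grasp_force: 30.0
```

Request:
apply_moves --plan "0 0 0 0 0 0;0 0 0 0 0 0;0 0 0 0 0 0;0 0 0 0 0 0;0 0 0 0 0 0;0 0 0 0 0 0"

```text
time_s: 6.03
position: [0.4197, -0.2617, 0.1192]
tcp_rot: [[0.214, 0.966, -0.142], [0.836, -0.257, -0.485], [-0.505, -0.015, -0.863]]
force: [-0.0, -0.3, -1.7]
opening: 0.523
grasp_force: 30.0
```

Request:
apply_moves --plan "0 0 0 0 .0195 0;0 0 0 0 .0195 0;0 0 0 0 .0195 0;0 0 0 0 .0195 0;0 0 0 0 .0195 0;0 0 0 0 .0195 0;0 0 0 0 .0195 0;0 0 0 0 .0195 0;0 0 0 0 .0195 0;0 0 0 0 .0195 0"

```text
time_s: 6.87
position: [0.4164, -0.2624, 0.1181]
tcp_rot: [[0.232, 0.965, 0.124], [0.801, -0.261, 0.539], [0.552, -0.026, -0.834]]
force: [-0.6, 1.6, -1.8]
opening: 0.526
grasp_force: 30.0
```

Request:
apply_moves --plan "0 0 0 0 0 0;0 0 0 0 0 0;0 0 0 0 0 0;0 0 0 0 0 0;0 0 0 0 -.0185 0;0 0 0 0 -.0185 0;0 0 0 0 -.0185 0;0 0 0 0 -.0185 0;0 0 0 0 -.0185 0;0 0 0 0 0 0"

```text
time_s: 7.7
position: [0.4163, -0.2541, 0.1186]
tcp_rot: [[0.252, 0.967, -0.03], [0.968, -0.252, 0.007], [-0.001, -0.031, -1.0]]
force: [-0.5, 1.1, -1.4]
opening: 0.527
grasp_force: 30.0
```

Run:
```python
from h import *
im=capture("top"); F=[]
for i in range(5):
    F.append(bot.read_state()["force"][2]); w=capture("wrist")
s=bot.read_state(); print(F,s["position"],s["tcp_rot"],s["moment"])
a=cv2.resize(im[180:320,220:420],(600,420),interpolation=2)
save("chk",a); save("w1",w)
```

```text
[np.float64(-2.5253023246323187), np.float64(-1.5625280473888257), np.float64(-1.6379632314870547), np.float64(-1.9718319103358941), np.float64(-1.2219083718914823)] [ 0.41645663 -0.26128106  0.117014  ] [[ 0.26116463  0.96488619 -0.02806566]
 [ 0.96529375 -0.26102389  0.0086313 ]
 [ 0.00100242 -0.0293458  -0.99956882]] [-0.03797987 -0.17271585 -0.04029564]
```

View pics/chk.png

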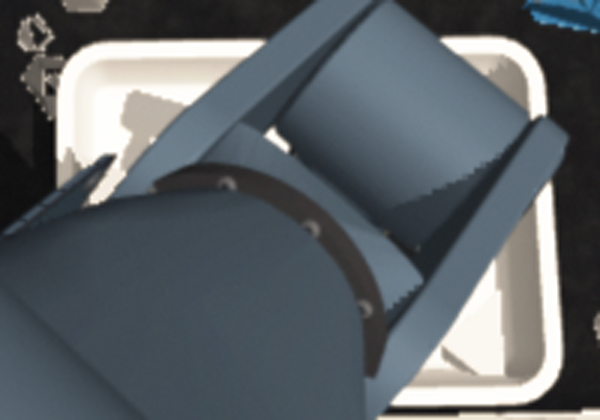

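View pics/w1.png

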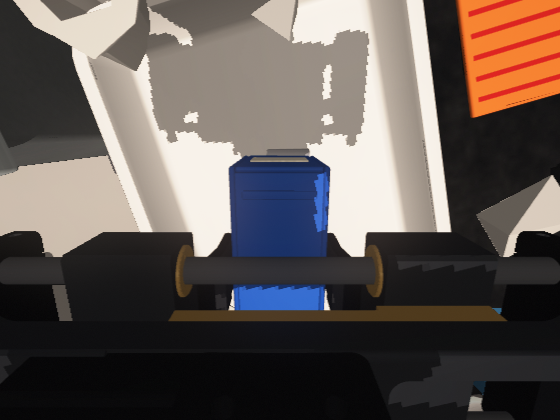

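Weight fell from 3.7 to about 1.8 N, which is the three rollers, and one roller shows at (288,152). I'll lift and travel toward the pad, then count the rollers in the tray.

Request:
apply_moves --plan "0 0 -.7 0 0 0;0 0 -.7 0 0 0;0 0 -.7 0 0 0;0 0 0 0 0 0;0 0 0 0 0 0;0 0 0 0 0 0;0 0 0 0 0 0"

```text
time_s: 8.58
position: [0.4181, -0.2606, 0.2203]
tcp_rot: [[0.261, 0.965, -0.032], [0.965, -0.261, 0.011], [0.003, -0.033, -0.999]]
force: [0.7, 0.0, -1.0]
opening: 0.525
grasp_force: 30.0
```

Request:
apply_moves --plan ".387 .49 0 0 0 0;.387 .49 0 0 0 0;.387 .49 0 0 0 0;.387 .49 0 0 0 0;.387 .49 0 0 0 0;.387 .49 0 0 0 0;.387 .49 0 0 0 0;.387 .49 0 0 0 0;0 0 0 0 0 0;0 0 0 0 0 0"

```text
time_s: 9.42
position: [0.6487, -0.1612, 0.213]
tcp_rot: [[0.258, 0.966, -0.033], [0.966, -0.257, 0.01], [0.001, -0.035, -0.999]]
force: [0.0, 0.0, -1.5]
opening: 0.524
grasp_force: 30.0
```

Run:
```python
from h import *
im=capture("top"); 
s=bot.read_state(); print(s["position"],s["tcp_rot"],s["force"],s["opening"],s["joint_positions"])
sc=capture("scene")
# bottle cap & jug cap heights from two views
import itertools
def tri(a,b):
    (p,d),(q,e)=ray("top",a),ray("scene",b)
    t=np.linalg.lstsq(np.c_[d,-e],q-p,rcond=None)[0]; A,B=p+d*t[0],q+e*t[1]
    return (A+B)/2,np.linalg.norm(A-B)
print("purple cap",tri((243,161),(241,200))); print("jug cap",tri((303,82),(229,168)))
print("bottle base scene",onz("scene",(241,253),0), "jug base corners",onz("top",(290,125),0),onz("top",(324,117),0))
save("top3",np.vstack([cv2.resize(im[70:320,200:420],(528,600),interpolation=2)]))
```

```text
[ 0.64753637 -0.16175443  0.21336367] [[ 2.58734234e-01  9.65350281e-01 -3.39916318e-02]
 [ 9.65948220e-01 -2.58544915e-01  9.92790044e-03]
 [ 7.95537903e-04 -3.54028440e-02 -9.99372806e-01]] [-1.12691405 -0.34110937 -2.08366235] 0.5239314538517046 [-23.48071537  34.99324796  74.32692674  -0.26632717  72.69338527
  -8.40285143]
purple cap (array([ 0.60094164, -0.09592261,  0.11857968]), np.float64(0.0038049065411796326))
jug cap (array([ 0.77060888, -0.22137918,  0.11612461]), np.float64(0.00094657735951531))
bottle base scene [ 0.58979177 -0.08321316  0.        ] jug base corners [ 7.23093410e-01 -1.95277135e-01  1.11022302e-16] [ 0.74060579 -0.27467688  0.        ]
```

View pics/top3.png

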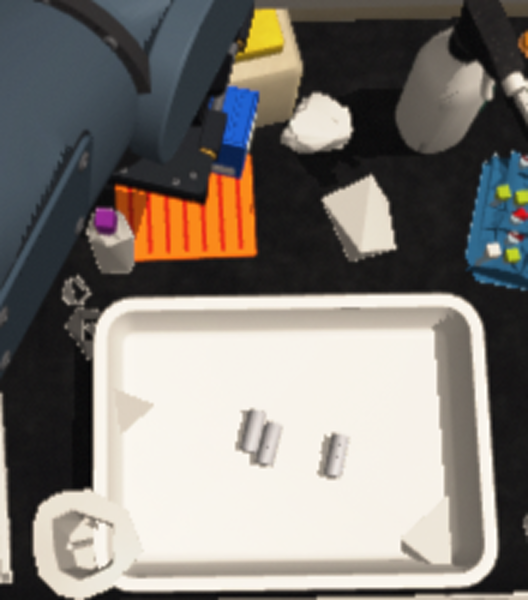

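All three rollers lie in the tray, seen in the crop at (253,430), (268,443) and (335,455). The bottle is at (0.60, -0.094), 0.12 m tall, and the jug front is at x≈0.72, y<-0.195. I'll place the canister turned to +8° to clear both.

```bash
cat >> h.py <<'E'
from scipy.spatial.transform import Rotation as Ro
def togo(p,a):
    s=bot.read_state(); R=np.array(s["tcp_rot"]); a=np.radians(a)
    y=np.array([np.cos(a),np.sin(a),0]); z=np.array([0,0,-1.]); Rt=np.c_[np.cross(y,z),y,z]
    Rt=Rt if np.dot(Rt[:,0],R[:,0])>0 else -Rt
    print("pos",s["position"],"rot total units",(Ro.from_matrix(R.T@Rt).as_rotvec()/2/np.pi).round(4),"shift after turn, units",(Rt.T@(np.array(p)-s["position"])/.05).round(3),s["force"])
E
python3 -c "
from h import *
togo((.647,-.165,.04),8)"
```

```text
pos [ 0.64709674 -0.16222851  0.21391056] rot total units [-0.0055 -0.0012 -0.064 ] shift after turn, units [-0.055 -0.01   3.478] [ 0.05890959 -0.09739734 -1.44824684]
```

Request:
apply_moves --plan "0 0 0 -.0014 -.0003 -.016;0 0 0 -.0014 -.0003 -.016;0 0 0 -.0014 -.0003 -.016;0 0 0 -.0014 -.0003 -.016;0 0 0 0 0 0;0 0 0 0 0 0;0 0 0 0 0 0"

```text
time_s: 10.1
position: [0.648, -0.163, 0.216]
tcp_rot: [[-0.136, 0.991, 0.005], [0.991, 0.136, -0.001], [-0.002, 0.005, -1.0]]
force: [0.2, 0.5, -2.1]
opening: 0.525
grasp_force: 30.0
```

Request:
apply_moves --plan "-.055 -.01 .4 0 0 0;0 0 .4 0 0 0;0 0 .4 0 0 0;0 0 .4 0 0 0;0 0 .4 0 0 0;0 0 .3 0 0 0;0 0 .3 0 0 0;0 0 .2 0 0 0;0 0 0 0 0 0;0 0 0 0 0 0"

```text
time_s: 10.93
position: [0.6492, -0.1654, 0.0758]
tcp_rot: [[-0.138, 0.99, 0.005], [0.99, 0.138, -0.001], [-0.002, 0.004, -1.0]]
force: [0.1, -1.1, -1.0]
opening: 0.528
grasp_force: 30.0
```

```bash
python3 -c "
from h import *
togo((.647,-.165,.04),8)
im=capture('wrist'); t=capture('top'); save('w2',np.hstack([cv2.resize(im,(400,300)),cv2.resize(t[70:220,180:380],(400,300))]))"
```

```text
pos [ 0.6491822  -0.16543372  0.07578   ] rot total units [ 0.0007  0.0003 -0.0002] shift after turn, units [ 0.015 -0.042  0.716] [ 0.05504875 -1.05639191 -1.03540769]
```

View pics/w2.png

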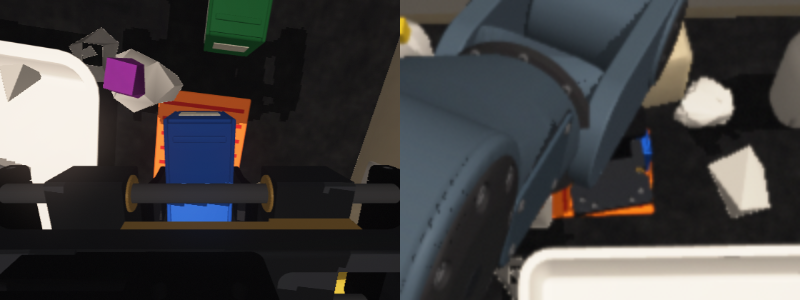

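The wrist view shows the canister over the pad at (200,160), clear of the bottle at (140,80) and the jug at (375,140). Descending gently.

Request:
apply_moves --plan "0 -.03 .2 0 0 0;0 0 .2 0 0 0;0 0 .15 0 0 0;0 0 .08 0 0 0;0 0 .04 0 0 0;0 0 0 0 0 0;0 0 0 0 0 0"

```text
time_s: 11.62
position: [0.6482, -0.1657, 0.0425]
tcp_rot: [[-0.139, 0.99, 0.006], [0.99, 0.139, -0.001], [-0.002, 0.005, -1.0]]
force: [-0.6, -0.1, -0.5]
opening: 0.527
grasp_force: 30.0
```

Request:
apply_moves --plan "0 0 .04 0 0 0;0 0 .03 0 0 0;0 0 0 0 0 0;0 0 0 0 0 0"

```text
time_s: 11.95
position: [0.6482, -0.1657, 0.0392]
tcp_rot: [[-0.139, 0.99, 0.006], [0.99, 0.139, -0.001], [-0.002, 0.005, -1.0]]
force: [0.1, 0.2, -1.1]
opening: 0.526
grasp_force: 30.0
```

Request:
apply_moves --plan "0 0 .025 0 0 0;0 0 .025 0 0 0;0 0 0 0 0 0;0 0 0 0 0 0"

```text
time_s: 12.28
position: [0.6484, -0.1659, 0.0389]
tcp_rot: [[-0.139, 0.99, 0.006], [0.99, 0.139, -0.002], [-0.003, 0.006, -1.0]]
force: [-2.3, 1.2, 9.2]
opening: 0.523
grasp_force: 30.0
```

Contact at 9 N, so the canister is seated. Releasing and retreating straight up.

Request:
apply_moves --plan "0 0 0 0 0 0;0 0 0 0 0 0;0 0 0 0 0 0;0 0 0 0 0 0;0 0 0 0 0 0;0 0 0 0 0 0;0 0 0 0 0 0" --gripper 0.8

```text
time_s: 12.87
position: [0.6491, -0.166, 0.0377]
tcp_rot: [[-0.139, 0.99, 0.008], [0.99, 0.139, -0.002], [-0.003, 0.008, -1.0]]
force: [-1.2, 1.7, 5.6]
opening: 0.881
grasp_force: 0.0
```

Request:
apply_moves --plan "0 0 -.1 0 0 0;0 0 -.3 0 0 0;0 0 -.4 0 0 0;0 0 -.5 0 0 0;0 0 -.6 0 0 0;0 0 -.6 0 0 0;0 0 -.6 0 0 0;0 0 -.5 0 0 0;0 0 0 0 0 0"

```text
time_s: 13.62
position: [0.6504, -0.1667, 0.223]
tcp_rot: [[-0.139, 0.99, 0.016], [0.99, 0.139, -0.006], [-0.008, 0.015, -1.0]]
force: [0.8, -0.3, -0.0]
opening: 0.899
grasp_force: 0.0
```

Request:
apply_moves --plan "0 -.6 0 0 0 0;0 -.7 0 0 0 0;0 -.7 0 0 0 0;0 -.7 0 0 0 0;0 -.6 0 0 0 0;0 0 0 0 0 0;0 0 0 0 0 0;0 0 0 0 0 0"

```text
time_s: 14.28
position: [0.4845, -0.1888, 0.2157]
tcp_rot: [[-0.138, 0.99, 0.007], [0.99, 0.138, -0.002], [-0.003, 0.006, -1.0]]
force: [-0.2, -0.4, 0.5]
opening: 0.899
grasp_force: 0.0
```

Run:
```python
from h import *
im=capture("top"); H,S,V=cv2.split(cv2.cvtColor(im,cv2.COLOR_RGB2HSV))
c=blob((H>105)&(H<130)&(S>120),(240,110,320,200)); print(rect("top",c,.07),bot.read_state()["position"],bot.read_state()["force"])
save("fin",np.hstack([cv2.resize(im[100:320,170:420],(500,440)),capture("scene")[180:400,160:310].repeat(2,0).repeat(2,1)]))
```

```text
Traceback (most recent call last):
  File "h.py", line 12, in blob
    c=max(cv2.findContours(m,0,2)[0],key=cv2.contourArea); return c
ValueError: max() iterable argument is empty
```

Request:
apply_moves --plan "-.7 0 0 0 0 0;-.7 0 0 0 0 0;-.7 0 0 0 0 0;-.7 0 0 0 0 0;-.7 0 0 0 0 0;-.7 0 0 0 0 0;-.5 0 0 0 0 0;0 0 0 0 0 0;0 0 0 0 0 0"

```text
time_s: 15.08
position: [0.5174, -0.4225, 0.2152]
tcp_rot: [[-0.138, 0.99, 0.006], [0.99, 0.138, -0.001], [-0.002, 0.006, -1.0]]
force: [-0.3, 0.4, 0.0]
opening: 0.9
grasp_force: 0.0
```

Run:
```python
from h import *
im=capture("top"); H,S,V=cv2.split(cv2.cvtColor(im,cv2.COLOR_RGB2HSV))
save("fin",np.hstack([cv2.resize(im[100:320,170:420],(500,440)),capture("scene")[180:400,160:310].repeat(2,0).repeat(2,1)]))
c=blob((H>105)&(H<130)&(S>120),(240,110,320,200)); print(rect("top",c,.07),bot.read_state()["position"],bot.read_state()["force"])
```

```text
(0.6438772583007812, -0.16697647094726562, 61.02972412109375, 105.08343505859375, 6.496077537536621) [ 0.51690586 -0.41999042  0.21546658] [-0.22648027  0.45236981 -0.14179362]
```

View pics/fin.png

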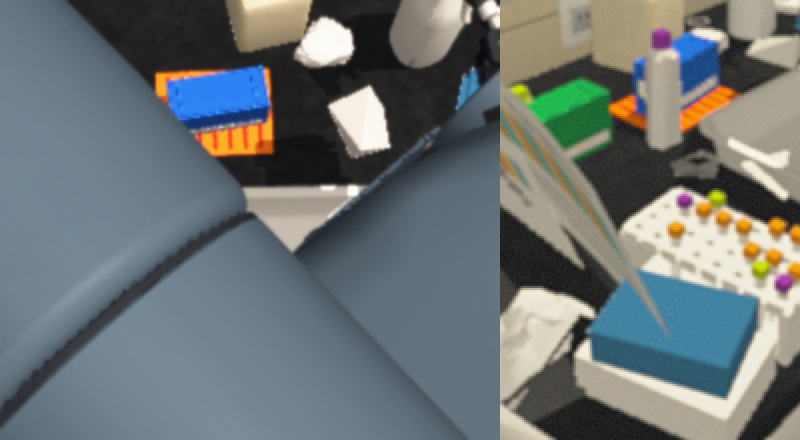

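The canister stands upright at (218,95) on the pad, within about 10 mm of its middle, with the bottle and green canister undisturbed. The tray was last seen with all three rollers and nothing has touched it since. Handing in.

```bash
python3 -c "
from rig import bot
print(bot.hand_in())"
```

```text
the job is handed in; nothing more can be done
None
```

I handed the job in after about 15 s of robot time: all three rollers were seen in the tray, the empty blue canister stands mouth down on the pad within about 10 mm of its middle and released, and the green canister was not touched; the hand-in gave no verdict.

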